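# Hold the dusting stencil over the cake

## Task

Pick up the steel dusting stencil from the cutting board by its bar handle, lift it over the caddy of jars to the other side, and hold it still about 15 mm above the top of the rectangular glazed cake, level, centred on the cake and with its long sides parallel to the cake's long sides, ready for sugar to be sifted through it. The stencil must never touch the cake, and the cake, buns and jars must not be disturbed. Finish while still holding it there in the gripper: do not put it down or let go.

Things in the scene. Friction and masses are not known exactly. Their poses are not given: they have to be found in the camera images.
- stencil: Flat steel grille, 170 mm (its x) by 90 mm (its y), 4 mm thick, 0.15 to 0.31 kg, lying on the cutting board, with a raised bar handle over its middle. Origin: centre of the underside; z up. The bar runs along x: 110 mm long, 12 mm wide, from 48 to 64 mm above the underside, on posts at x = +-50 mm; free space under it. A half turn about z gives the same stencil.
- stencil_grip (a point): Centre of the handle bar, 56 mm above the centre of the stencil's underside; axes as the stencil's. Grip here across the 12 mm width (along the stencil's y).
- cake: Rectangular layer cake with brown glaze, loose on the pan, 190 mm (its x) by 100 mm (its y), 65 mm tall, about 0.7 kg, flat top. Origin: centre of its underside; z up.
- cake_top (a point): Centre of the cake's flat top face, 65 mm above its underside; axes as the cake's.
- board: White cutting board, 320 mm (x) by 240 mm (y), 15 mm thick, fixed to the table; the stencil starts on it. It is on one side of the caddy (left or right), the pan on the other. Origin: centre of its underside.
- pan: Dark baking pan, fixed, 420 mm (x) by 260 mm (y), rim 24 mm high, floor and walls 4 mm thick; cake and buns stand on its floor. Origin: centre of its underside.
- caddy: Open aluminium tray, fixed, between board and pan, 360 mm (its x) by 90 mm (its y), 60 mm high, walls 5 mm, holding three jars in a row along its x; the jars' lids reach to 135 mm above the table. Origin: centre of its underside.
- bun0: Round shell-topped bun, 84 mm across, 45 mm tall, at the far (+x) end of the pan. Origin: centre of its underside. Bystander.
- bun1: Round shell-topped bun, 84 mm across, 45 mm tall, at the far (+x) end of the pan. Origin: centre of its underside. Bystander.
- jar0: Round screw-top jar of sprinkles with a steel lid, 66 mm in diameter, 120 mm tall, standing in the caddy. Origin: centre of its underside. Bystander.
- jar1: Round screw-top jar of sprinkles with a steel lid, 66 mm in diameter, 130 mm tall, standing in the caddy. Origin: centre of its underside. Bystander.
- jar2: Round screw-top jar of sprinkles with a steel lid, 66 mm in diameter, 110 mm tall, standing in the caddy. Origin: centre of its underside. Bystander.
Not all that is in view belongs to the job. What is shaped like the stencil but turquoise or yellow is not meant.

How it is judged:
On the way, in this order (a step that is already met when the one before it is completed fails the run):
1. the gripper has lifted the stencil clear of the board (z of stencil in the frame of board above 0.035 m and contact force between stencil and the fingers above 0.5 N and contact force between stencil and board below 0.05 N), for 0.1 s.
2. the stencil, held, passes over the caddy higher than the jars (height (world z) of stencil above 0.136 m and y of stencil in the frame of caddy between -0.06 and 0.06 m and x of stencil in the frame of caddy between -0.24 and 0.24 m and contact force between stencil and the fingers above 0.5 N), for 0.03 s.
At the end, for the whole second after the job is handed in: Gripped and still, the stencil's underside is 5 to 25 mm above the cake's top, centred within 12 mm, long axes within 0.12 rad (either way round), tilt below 0.09 rad, touching neither cake nor pan; cake within 10 mm, buns and jars within 15 mm of their start (z of stencil in the frame of cake_top between 0.005 and 0.025 m and horizontal distance between stencil and cake_top below 0.012 m and angle between the x axis of stencil and the x axis of cake, either way round below 0.12 rad and angle between stencil's own z axis and vertical below 0.09 rad and contact force between stencil and the fingers above 0.5 N and contact force between stencil and cake below 0.05 N and contact force between stencil and pan below 0.05 N and linear speed of stencil below 0.02 m/s and angular speed of stencil below 0.1 rad/s and distance of cake from where it was at the start of the episode below 0.01 m and distance of each of bun0, bun1, jar0, jar1, jar2 from where it was at the start of the episode below 0.015 m); the arm keeps its last pose, push and grip.
It fails at once if the stencil touches the cake (contact force between stencil and cake above 0.2 N).
It fails at once if the cake is pushed (moved more than 10 mm) (distance of cake from where it was at the start of the episode above 0.01 m).
It fails at once if a bun or jar is disturbed (moved more than 15 mm) (distance of any of bun0, bun1, jar0, jar1, jar2 from where it was at the start of the episode above 0.015 m).
It fails at once if a jar is tipped (angle between any of jar0, jar1, jar2's own z axis and vertical above 0.25 rad).
It also fails if it takes over 48 s, if anything falls off the work surface, if the arm or the gripper's body presses on something with over 40 N, if the wrist force passes 120 N, or if a joint passes its speed limit or range.

## Robot

A 7-joint arm with a two-finger parallel gripper is mounted at the origin on the work surface. World frame = base frame: x ahead of the robot, y to its left, z up, the work surface at z = 0. Lengths are in m, angles in rad, forces in N, time in s.
With the tool pointing down it reaches from about 0.4 to 0.85 m from the base axis. Payload 10.4 kg.
Tool frame: the origin (TCP) lies at the very end of the fingers, on their centre line; the grasp point (between the pads) lies 19 mm behind it (grip_point_offset is the distance from the TCP to the grasp point, in m); z points along the fingers, y is the line along which they close (so a half turn about z gives the same grasp; the last joint's range is limited). The gripper opens to 87 mm and grips with 3 to 60 N. Pads are 19 mm wide; open, the fingers measure 117 mm over their backs; the gripper's body (75 mm by 190 mm) begins 51 mm behind the grasp point.
Start: joints at [1.227, 0.332, -0.065, 1.46, 0.022, 1.35, -0.088], TCP at [0.197, -0.593, 0.223] pointing down, gripper open.
Joint ranges: [-2.6, 2.6], [-0.5, 2.12], [-1.47, 1.34], [0.16, 2.42], [-1.27, 4.41], [0.06, 2.06], [-2.6, 2.6]. Speed limits (rad/s): [2.22, 2.22, 2.79, 2.79, 3.14, 3.14, 3.14].

## Interface

Orientations are given as a unit quaternion [x, y, z, w].
In Python, from bench import * gives the robot as it stands.
- The arm moves only by the tool play_rows, never from a script. Its argument "increments" is text: rows parted by semicolons, each of 7 numbers parted by spaces: the turn, a rotation vector about the tool's x, y, z in rad, then the shift along the tool's x, y, z in m, then the opening, from 0 (shut) to 1 (fully open). A call has 1 to 8 rows; each row is the pose to reach, as a shift and turn from the pose commanded when the call began, along the tool's axes at that moment; what a row does not reach only later rows make up. A row lasts 1/10 s, in which the tool goes at most 50 mm and 8.59 degrees, less where a joint would pass 70% of its speed; a pose out of reach is approached as far as the arm can. A call with a gripper value outside its range is refused whole. The fingers move at their own pace and stop on an object; "grip_force" is the grip in N (left out, the last holds). Time passes only in rows, so rows that repeat a pose let the fingers close. It gives the time, the measured TCP pose, the force, the opening and the grip force at its end, in the units of the state.
- read_state(): the state, without advancing time (a new reading comes with each control period).
- camera(name): name is "side" or "top"; returns a dict with "color" (400x640x3 uint8, red, green, blue), "fx", "fy", "cx", "cy" (pixels), "k1" (the pictures are not rectified: a ray, as slopes to the right and down, at radius r is drawn at 1 + k1 r^2 times it, then the intrinsics apply), "camera_from_world" (4x4, takes a point from world to camera coordinates). Camera axes: x right, y down, z forward; pixel columns grow to the right and rows downward; lengths in m; the calibration is good to about 2 mm. A picture is of the moment at which its call begins. There is no depth.
- close_job(): hands the job in; it is judged then, once.
The state is a dict: "time": time; "joint_positions": joint angles; "joint_vel": joint speeds; "joint_torque": joint torques, N m; "ee_pos": TCP position; "eef_rot": TCP orientation; "ft_force": force on the tool from outside, world axes, zero at the start; "torque": the same for the moment, N m; "width": finger opening in m; "grip_force": force on a finger pad.
Only numpy, scipy, OpenCV 4.12 (cv2) and the standard library are available. Lean on these libraries where they do the work, as an engineer would, in place of code of your own. Each camera call takes 0.05 s, during which the arm holds its last target. There are 200 camera calls.

## Working session

There is one attempt and no reset: what is moved stays moved. The work goes in short steps, Python scripts to look and compute and a tool call to move; the robot and the scene stay as the last step left them, time stands still between calls to the robot, and variables do not carry over. Pictures are saved under pics/ and viewed, at most 10 in all, crops included, and the job is handed in when it is done.

Besides the shell and the picture viewer there is one more tool, called after "Call:" by a JSON object that holds its "fn" and its "kwargs", one argument or row to a line. play_rows: Moves the arm, as the interface text tells. Its arguments: {"type":"object","properties":{"increments":{"type":"string"},"grip_force":{"type":"number"}},"required":["increments"]}

```bash
mkdir -p pics; ls; python3 - <<'E'
from bench import *
import cv2,numpy as np
for n in("top","side"):
    c=camera(n); cv2.imwrite(f"pics/{n}0.png",c["color"][:,:,::-1])
    print(n,c["fx"],c["fy"],c["cx"],c["cy"],c["k1"]); print(np.round(c["camera_from_world"],4).tolist())
s=read_state(); print(s)
E
```

```text
pics
top 444.67146561734637 444.67146561734637 316.5158324524773 200.14169323580438 0.005951342617784834
[[0.0224, -0.9997, -0.0116, 0.0921], [-0.9933, -0.0209, -0.1138, 0.4935], [0.1136, 0.0141, -0.9934, 1.1963], [0.0, 0.0, 0.0, 1.0]]
side 512.2012439123295 512.2012439123295 317.12974247355925 193.97645410871417 0.011121384899081092
[[0.9997, -0.0226, -0.0083, -0.4782], [-0.0196, -0.5637, -0.8258, 0.129], [0.014, 0.8257, -0.564, 1.6703], [0.0, 0.0, 0.0, 1.0]]
{'time': 0.1, 'joint_positions': array([ 1.2274009 ,  0.3328271 , -0.06468652,  1.46086208,  0.0215896 ,
        1.34990054, -0.08851841]), 'joint_vel': array([-1.26123677e-05, -2.14648840e-03, -1.37807617e-03, -1.26647913e-03,
       -4.71813043e-04, -2.84960824e-04,  1.84094309e-03]), 'joint_torque': array([ 1.51615161e-03, -6.24551225e+01,  2.47517478e-02, -3.90718281e+01,
       -6.13281853e-02,  3.65618721e-02,  9.20979824e-05]), 'ee_pos': array([ 0.19695744, -0.59278541,  0.22181969]), 'eef_rot': array([ 9.87164761e-01,  1.59703823e-01, -1.30061131e-04, -6.37975119e-04]), 'ft_force': array([ 0.72411834, -0.32160174, -0.14926544]), 'torque': array([-0.01576369,  0.02687453, -0.00620033]), 'grip_force': 0.0, 'width': 0.08688736945586936}
```

View pics/top0.png

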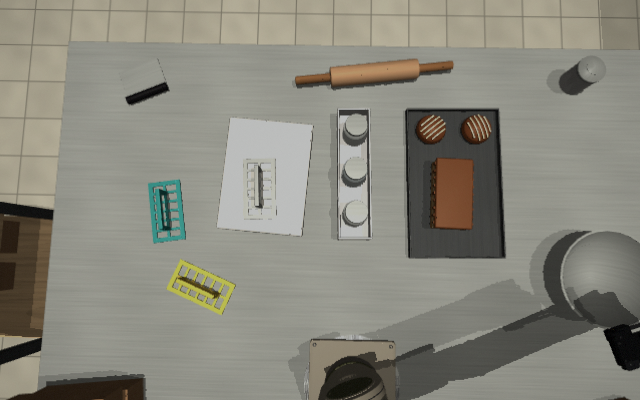

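View pics/side0.png

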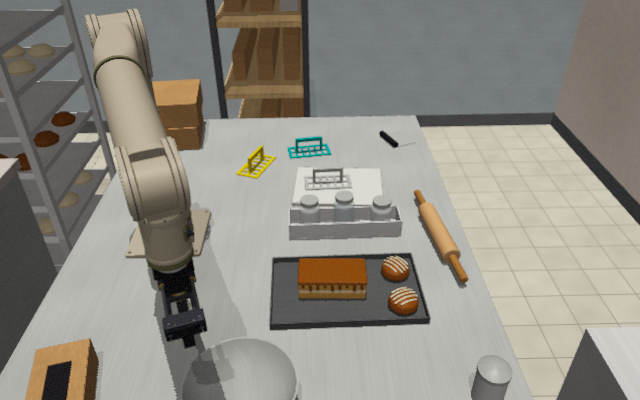

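The top view shows the steel stencil near (260,188) on the board, the caddy near (354,174), and the cake top near (454,194) in the pan. In the side view the stencil is near (328,180) and the cake top near (332,272). Next I take enlarged crops and mask measurements.

```bash
cat > h.py <<'E'
from bench import *
import cv2,numpy as np
def K(c): return np.array([[c["fx"],0,c["cx"]],[0,c["fy"],c["cy"]],[0,0,1.]]),np.array([c["k1"],0,0,0.])
def cast(c,px,z):
    k,d=K(c); u=cv2.undistortPoints(np.float64(px).reshape(-1,1,2),k,d).reshape(-1,2)
    T=c["camera_from_world"];R=T[:3,:3];o=-R.T@T[:3,3]
    r=np.c_[u,np.ones(len(u))]@R
    return o+r*((z-o[2])/r[:,2])[:,None]
def proj(c,P):
    k,d=K(c);T=c["camera_from_world"]
    return cv2.projectPoints(np.float64(P).reshape(-1,1,3),cv2.Rodrigues(T[:3,:3])[0],T[:3,3],k,d)[0].reshape(-1,2)
def rect(c,m,z):
    """world min-area rectangle of a mask's largest blob, on plane z"""
    ct=max(cv2.findContours(m.astype(np.uint8),cv2.RETR_EXTERNAL,cv2.CHAIN_APPROX_NONE)[0],key=cv2.contourArea)
    w=cast(c,ct.reshape(-1,2),z)[:,:2]
    (x,y),(a,b),t=cv2.minAreaRect((w*1000).astype(np.float32))
    if a<b:a,b,t=b,a,t+90
    return np.round([x/1e3,y/1e3,a,b,(t+90)%180-90],4)
E
python3 - <<'E'
from h import *
c=camera("top");s=camera("side")
I=c["color"];h=cv2.cvtColor(I,cv2.COLOR_RGB2HSV).astype(int)
# cake top in top view
roi=np.zeros(I.shape[:2],bool);roi[150:240,425:480]=1
m=roi&(I[:,:,0].astype(int)-I[:,:,2]>60)&(I[:,:,0]>105)
print(I[190,425:480:3].tolist())
print("cake",rect(c,m,.069))
m2=cv2.morphologyEx(m.astype(np.uint8),cv2.MORPH_OPEN,np.ones((9,9)));print("cake opened",rect(c,m2,.069))
roi[:]=0;roi[110:245,210:320]=1
print("board",rect(c,roi&(I.min(2)>150)&(h[:,:,1]<20),.015))
a=cv2.resize(I[150:230,220:300],None,fx=5,fy=5,interpolation=cv2.INTER_NEAREST)
b=cv2.resize(I[150:235,420:500],None,fx=5,fy=5,interpolation=cv2.INTER_NEAREST)[:400]
cv2.imwrite("pics/crop.png",np.hstack([a,b])[:,:,::-1])
S=s["color"];d=cv2.resize(S[160:205,280:390],None,fx=7,fy=7,interpolation=cv2.INTER_NEAREST)
e=cv2.resize(S[250:290,280:390],None,fx=7,fy=7,interpolation=cv2.INTER_NEAREST)
cv2.imwrite("pics/crop2.png",np.vstack([d,e])[:600,:,::-1])
E
```

```text
[[56, 56, 54], [58, 58, 57], [54, 42, 27], [64, 45, 27], [120, 76, 49], [123, 77, 50], [122, 77, 49], [122, 77, 49], [121, 77, 49], [121, 76, 50], [120, 76, 48], [119, 74, 48], [119, 75, 47], [118, 74, 45], [116, 72, 45], [116, 70, 44], [68, 64, 60], [63, 64, 62], [63, 63, 61]]
cake [  0.5144  -0.2631 183.1916  93.2965  -2.0804]
cake opened [  0.514   -0.2625 182.1549  90.262   -0.959 ]
board [ 5.611000e-01  2.496000e-01  3.185500e+02  2.361537e+02 -4.303500e+00]
```

View pics/crop.png

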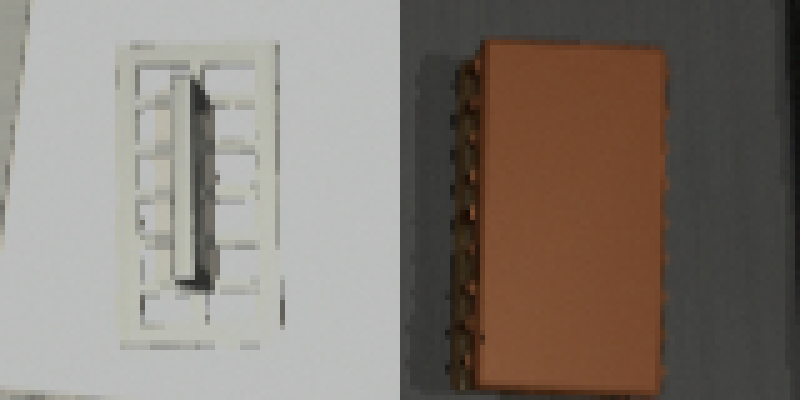

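View pics/crop2.png

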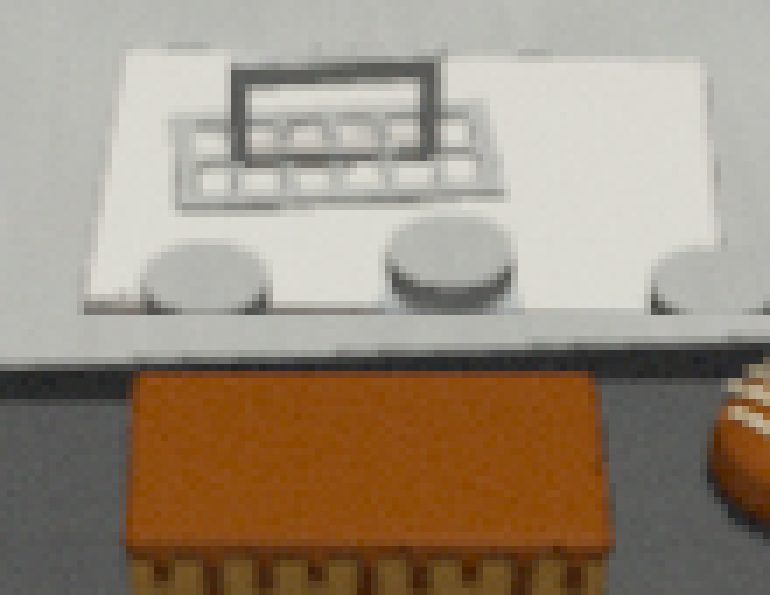

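The crops show the stencil's grille corners at top-view pixels of about (243.5,158)–(275.5,219), with the bar at columns 254–259. The cake-top corners are at about (436.5,157.7), (552/5…) and so on, and are also clear in the side view. I cast these corners onto their planes and check the sizes.

```bash
python3 - <<'E'
from h import *
c=camera("top");s=camera("side")
def rep(n,w):
    w=w[:,:2];ctr=w.mean(0);lx=(w[0]+w[1]-w[2]-w[3])/2;ly=(w[0]+w[2]-w[1]-w[3])/2
    print(n,"ctr",ctr.round(4),"len",np.linalg.norm(lx).round(4),np.linalg.norm(ly).round(4),"ang",np.degrees([np.arctan2(lx[1],lx[0]),np.arctan2(-ly[0],ly[1])]).round(2))
t=lambda P,x0,y0,f:np.array(P)/f-.5+[x0,y0]
rep("grille",cast(c,t([(118,42),(278,42),(120,346),(281,346)],220,150,5),.019))
rep("bar",cast(c,t([(174,77),(193,77),(174,283),(196,285)],220,150,5),.079))
rep("cake",cast(c,t([(85,41),(264,46),(77,388),(260,392)],420,150,5),.069))
# side: order far(+x) left.. : TR,BR(+x), TL,BL
rep("cake side",cast(s,t([(595,374-315),(608,548-315),(134,374-315),(127,548-315)],280,250,7),.069))
rep("grille side",cast(s,t([(487,102),(503,194),(174,114),(180,209)],280,160,7),.019))
print("bar side ends(top edge,near)",cast(s,t([(440,63),(231,68)],280,160,7),.079).round(4))
I=c["color"];h=cv2.cvtColor(I,cv2.COLOR_RGB2HSV).astype(int)
for n,(x,y,z) in dict(j0=(356,126,.135),j1=(355,168,.135),j2=(355,210,.135),caddyTL=(338,109,.06),caddyBR=(371,239,.06),panTL=(406,109,.024),panBR=(505,257,.024)).items(): print(n,cast(c,[(x,y)],z).round(3)[0,:2])
E
```

```text
grille ctr [0.5231 0.2631] len 0.1713 0.0897 ang [2.59 1.19]
bar ctr [0.5215 0.2627] len 0.1111 0.0109 ang [ 2.58 -1.6 ]
cake ctr [ 0.5148 -0.2621] len 0.186 0.0957 ang [-1.69 -0.25]
cake side ctr [ 0.5135 -0.2639] len 0.1864 0.1003 ang [-1.8  -1.97]
grille side ctr [0.5228 0.2646] len 0.1677 0.0905 ang [2.42 1.44]
bar side ends(top edge,near) [[0.5757 0.256  0.079 ]
 [0.4681 0.255  0.079 ]]
j0 [0.672 0.004]
j1 [0.563 0.006]
j2 [0.456 0.004]
caddyTL [0.741 0.049]
caddyBR [ 0.387 -0.045]
panTL [ 0.756 -0.144]
panBR [ 0.348 -0.411]
```

Both views agree within 2 mm, and the sizes match. The stencil is at (0.5225, 0.263) with yaw +2.2°, and the cake is at (0.514, −0.263) with yaw −1.7°. A dome-shaped object stands near the start pose, so I check it before picking a path.

```bash
cat >> h.py <<'E'
from scipy.spatial.transform import Rotation as Rn
def go(p,yaw,s=None):
    """rotvec and shift in tool axes to TCP p, tool down, tool x at yaw (rad)"""
    s=s or read_state(); R=Rn.from_quat(s["eef_rot"])
    G=Rn.from_matrix(np.array([[np.cos(yaw),np.sin(yaw),0],[np.sin(yaw),-np.cos(yaw),0],[0,0,-1]]))
    print("t",round(s["time"],2),"at",s["ee_pos"].round(4),"turn",(R.inv()*G).as_rotvec().round(4),"shift",R.inv().apply(np.array(p)-s["ee_pos"]).round(4),"w",round(s["width"],4),"f",s["ft_force"].round(1))
E
python3 - <<'E'
from h import *
c=camera("top");s=camera("side")
for z in (0,.05,.1,.15,.2,.3):
    print(z,"top ctr",cast(c,[(605,278)],z)[0,:2].round(3),"L",cast(c,[(555,275)],z)[0,:2].round(3),"U",cast(c,[(600,232)],z)[0,:2].round(3),"side apex",cast(s,[(243,340)],z)[0,:2].round(3),"sideR",cast(s,[(298,385)],z)[0,:2].round(3))
print("tcp px",proj(c,[.197,-.593,.222]),proj(s,[.197,-.593,.222]))
go((.515,-.25,.3),.038)
E
```

```text
0 top ctr [ 0.297 -0.691] L [ 0.302 -0.556] U [ 0.422 -0.684] side apex [ 0.279 -0.442] sideR [ 0.421 -0.578]
0.05 top ctr [ 0.299 -0.66 ] L [ 0.304 -0.53 ] U [ 0.42  -0.653] side apex [ 0.288 -0.484] sideR [ 0.422 -0.613]
0.1 top ctr [ 0.301 -0.629] L [ 0.306 -0.504] U [ 0.417 -0.622] side apex [ 0.296 -0.526] sideR [ 0.424 -0.649]
0.15 top ctr [ 0.304 -0.598] L [ 0.308 -0.479] U [ 0.414 -0.591] side apex [ 0.305 -0.568] sideR [ 0.426 -0.684]
0.2 top ctr [ 0.306 -0.566] L [ 0.31  -0.453] U [ 0.411 -0.56 ] side apex [ 0.313 -0.61 ] sideR [ 0.428 -0.719]
0.3 top ctr [ 0.31  -0.504] L [ 0.314 -0.401] U [ 0.406 -0.499] side apex [ 0.33  -0.693] sideR [ 0.431 -0.79 ]
tcp px [[626.06335586 328.61763982]] [[186.38480075 327.83240804]]
t 0.4 at [ 0.1971 -0.5931  0.2225] turn [-1.000e-04  0.000e+00  2.829e-01] shift [ 0.4099 -0.2253 -0.0775] w 0.0872 f [-0.5 -0.1 -0.3]
```

The dome is about 0.17 m high at (0.30, −0.60), so I rise to 0.30 first and then travel.

Call:
{"fn": "play_rows", "kwargs": {
  "increments": "0 0 0 0 0 -0.04 1; 0 0 0.1 0 0 -0.08 1; 0 0 0.2 0.035 -0.02 -0.08 1; 0 0 0.28 0.075 -0.041 -0.08 1; 0 0 0.28 0.115 -0.063 -0.08 1; 0 0 0.28 0.155 -0.085 -0.08 1; 0 0 0.28 0.195 -0.107 -0.08 1; 0 0 0.28 0.235 -0.129 -0.08 1"
}}

```text
time: 1.2
ee_pos: [0.3804, -0.3951, 0.3028]
eef_rot: [1.0, 0.02, 0.0, 0.0]
ft_force: [0.6, -0.5, 0.4]
width: 0.0873
grip_force: 0.0
```

```bash
python3 -c "
from h import *
go((.515,-.2,.3),.038); go((.5225,.263,.2),.038)"
```

```text
t 1.2 at [ 0.3804 -0.3951  0.3028] turn [ 0.0007 -0.0003  0.0027] shift [ 0.1424 -0.1895  0.0028] w 0.0873 f [ 0.6 -0.5  0.4]
t 1.2 at [ 0.3804 -0.3951  0.3028] turn [ 0.0007 -0.0003  0.0027] shift [ 0.1687 -0.6518  0.1025] w 0.0873 f [ 0.6 -0.5  0.4]
```

Call:
{"fn": "play_rows", "kwargs": {
  "increments": "0 0 0 0.03 -0.035 0 1; 0 0 0 0.06 -0.07 0 1; 0 0 0 0.09 -0.105 0 1; 0 0 0 0.115 -0.145 0 1; 0 0 0 0.135 -0.185 0 1; 0 0 0 0.15 -0.23 0 1; 0 0 0 0.16 -0.275 0 1; 0 0 0 0.165 -0.32 0 1"
}}

```text
time: 2.0
ee_pos: [0.5315, -0.0681, 0.3025]
eef_rot: [1.0, 0.021, 0.0, -0.0]
ft_force: [1.3, -0.3, -0.2]
width: 0.0869
grip_force: 0.0
```

Call:
{"fn": "play_rows", "kwargs": {
  "increments": "0 0 0 0 -0.045 0 1; 0 0 0 0 -0.09 0 1; 0 0 0 0 -0.135 0.01 1; 0 0 0 0 -0.18 0.02 1; 0 0 0 0 -0.225 0.04 1; 0 0 0 0 -0.27 0.06 1; 0 0 0 0 -0.31 0.08 1; 0 0 0 0.002 -0.33 0.1 1"
}}

```text
time: 2.8
ee_pos: [0.5183, 0.2639, 0.202]
eef_rot: [1.0, 0.023, 0.0, -0.001]
ft_force: [0.0, -0.6, 0.5]
width: 0.0871
grip_force: 0.0
```

Call:
{"fn": "play_rows", "kwargs": {
  "increments": "0 0 0 0 0 0 1; 0 0 0 0 0 0 1"
}}

```text
time: 3.0
ee_pos: [0.5197, 0.2594, 0.2024]
eef_rot: [1.0, 0.021, -0.0, 0.0]
ft_force: [1.0, -0.2, 0.5]
width: 0.0874
grip_force: 0.0
```

```bash
python3 -c "
from h import *
go((.5225,.263,.1),.038); go((.5225,.263,.052),.038)
c=camera('side');cv2.imwrite('pics/s1.png',cv2.resize(c['color'][60:230,230:430],None,fx=3.5,fy=3.5)[:,:,::-1])"
```

```text
t 3.0 at [0.5197 0.2594 0.2024] turn [0.0005 0.0008 0.0033] shift [ 0.003  -0.0036  0.1024] w 0.0874 f [ 1.  -0.2  0.5]
t 3.0 at [0.5197 0.2594 0.2024] turn [0.0005 0.0008 0.0033] shift [ 0.0031 -0.0036  0.1504] w 0.0874 f [ 1.  -0.2  0.5]
```

View pics/s1.png

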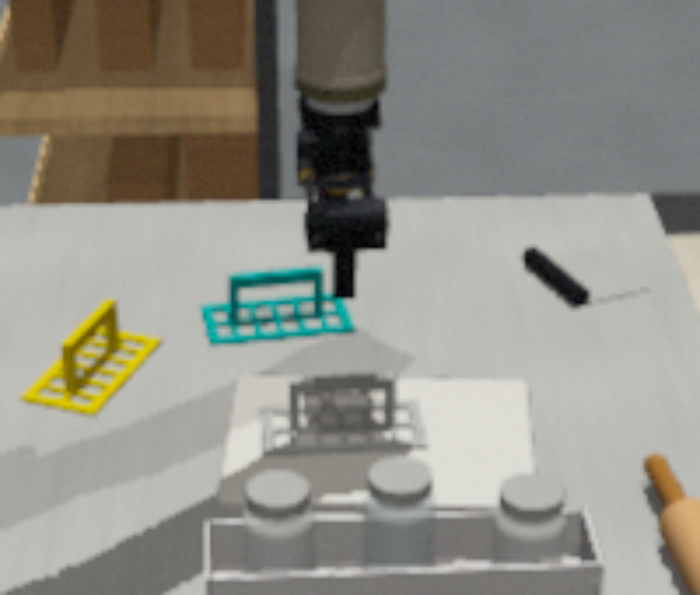

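The gripper hangs over the middle of the steel bar: fingertip near crop (345,295), bar centre near (345,385). I descend.

Call:
{"fn": "play_rows", "kwargs": {
  "increments": "0 0 0.003 0.003 -0.0035 0.03 1; 0 0 0.003 0.003 -0.0035 0.065 1; 0 0 0.003 0.003 -0.0035 0.1 1; 0 0 0.003 0.003 -0.0035 0.125 1; 0 0 0.003 0.003 -0.0035 0.14 1; 0 0 0.003 0.003 -0.0035 0.15 1; 0 0 0.003 0.003 -0.0035 0.15 1; 0 0 0.003 0.003 -0.0035 0.15 1"
}}

```text
time: 3.85
ee_pos: [0.5235, 0.2635, 0.0538]
eef_rot: [1.0, 0.019, 0.001, -0.0]
ft_force: [-0.6, 0.8, -0.4]
width: 0.0874
grip_force: 0.0
```

Call:
{"fn": "play_rows", "kwargs": {
  "increments": "0 0 0 0 0 0 0.4; 0 0 0 0 0 0 0.3; 0 0 0 0 0 0 0.2; 0 0 0 0 0 0 0.1; 0 0 0 0 0 0 0; 0 0 0 0 0 0 0; 0 0 0 0 0 0 0; 0 0 0 0 0 0 0",
  "grip_force": 30
}}

```text
time: 4.65
ee_pos: [0.5226, 0.2633, 0.0525]
eef_rot: [1.0, 0.019, -0.0, 0.0]
ft_force: [-0.1, 0.3, -0.2]
width: 0.0309
grip_force: 0.0
```

```bash
python3 -c "
from h import *
go((.5225,.263,.052),.038);print(read_state()['grip_force'])"
```

```text
t 4.65 at [0.5226 0.2633 0.0525] turn [ 0.      0.     -0.0002] shift [-0.0001  0.0003  0.0005] w 0.0309 f [-0.1  0.3 -0.2]
0.0
```

Call:
{"fn": "play_rows", "kwargs": {
  "increments": "0 0 0 0 0 0 0; 0 0 0 0 0 0 0; 0 0 0 0 0 0 0; 0 0 0 0 0 0 0; 0 0 0 0 0 0 0; 0 0 0 0 0 0 0; 0 0 0 0 0 0 0"
}}

```text
time: 5.35
ee_pos: [0.5226, 0.2634, 0.0525]
eef_rot: [1.0, 0.019, 0.0, -0.0]
ft_force: [-0.3, 1.3, 0.3]
width: 0.0117
grip_force: 30.0
```

Gripped at 11.7 mm with 30 N. I lift smoothly.

Call:
{"fn": "play_rows", "kwargs": {
  "increments": "0 0 0 0 0 -0.004 0; 0 0 0 0 0 -0.014 0; 0 0 0 0 0 -0.03 0; 0 0 0 0 0 -0.05 0; 0 0 0 0 0 -0.07 0; 0 0 0 0 0 -0.09 0; 0 0 0 0 0 -0.11 0; 0 0 0 0 0 -0.13 0"
}}

```text
time: 6.15
ee_pos: [0.5226, 0.2634, 0.1849]
eef_rot: [1.0, 0.019, 0.001, -0.0]
ft_force: [-0.2, -0.1, -2.9]
width: 0.0114
grip_force: 30.0
```

Call:
{"fn": "play_rows", "kwargs": {
  "increments": "0 0 0 0 0 -0.02 0; 0 0 0 0 0 -0.04 0; 0 0 0 0 0 -0.054 0; 0 0 0 0 0 -0.06 0; 0 0 0 0 0 -0.06 0"
}}

```text
time: 6.65
ee_pos: [0.5228, 0.2634, 0.2434]
eef_rot: [1.0, 0.019, 0.001, -0.0]
ft_force: [0.1, 0.6, -3.1]
width: 0.0115
grip_force: 30.0
```

```bash
python3 - <<'E'
from h import *
go((.514,-.263,.2425),-.029)
c=camera('side');s=camera('top')
a=cv2.resize(c['color'][100:230,250:400],None,fx=2.6,fy=2.6);b=cv2.resize(s['color'][110:240,210:360],None,fx=2.6,fy=2.6)
cv2.imwrite('pics/s2.png',np.hstack([a,b])[:,:,::-1])
E
```

```text
t 6.65 at [0.5228 0.2634 0.2434] turn [-0.0003 -0.0012  0.0668] shift [-0.0287  0.5257  0.0007] w 0.0115 f [ 0.1  0.6 -3.1]
```

View pics/s2.png

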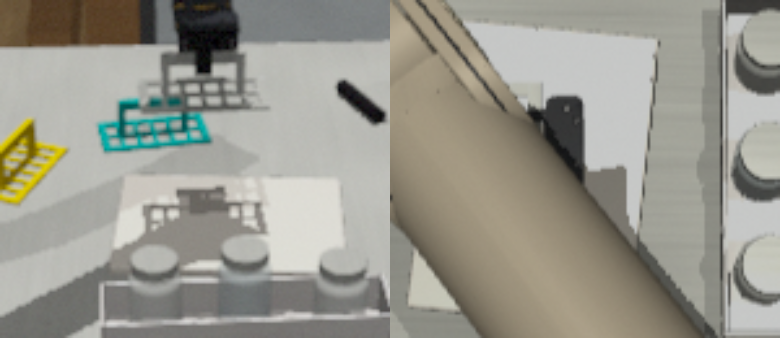

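The stencil hangs level in the fingers, clear of the board, with its bar near crop (203,58). I carry it over the caddy with the underside at about 0.206 m.

Call:
{"fn": "play_rows", "kwargs": {
  "increments": "0 0 0 0 0.006 0 0; 0 0 0.01 -0.001 0.02 0 0; 0 0 0.02 -0.002 0.04 0 0; 0 0 0.03 -0.004 0.065 0 0; 0 0 0.04 -0.005 0.095 0 0; 0 0 0.05 -0.007 0.125 0 0; 0 0 0.06 -0.008 0.155 0 0; 0 0 0.067 -0.01 0.185 0 0"
}}

```text
time: 7.55
ee_pos: [0.5191, 0.0754, 0.2422]
eef_rot: [1.0, -0.016, -0.0, 0.0]
ft_force: [-0.3, -0.7, -2.4]
width: 0.0117
grip_force: 30.0
```

```bash
python3 -c "
from h import *
go((.514,-.263,.2425),-.029)"
```

```text
t 7.55 at [0.5191 0.0754 0.2422] turn [ 0.0005  0.0004 -0.0023] shift [ 5.500e-03  3.384e-01 -1.000e-04] w 0.0117 f [-0.3 -0.7 -2.4]
```

Call:
{"fn": "play_rows", "kwargs": {
  "increments": "0 0 0 0 0.025 0 0; 0 0 0 0.001 0.05 0 0; 0 0 0 0.001 0.075 0 0; 0 0 0 0.002 0.1 0 0; 0 0 0 0.002 0.125 0 0; 0 0 0 0.003 0.15 0 0; 0 0 0 0.003 0.175 0 0; 0 0 0 0.003 0.2 0 0"
}}

```text
time: 8.35
ee_pos: [0.5158, -0.1241, 0.2422]
eef_rot: [1.0, -0.015, -0.0, 0.0]
ft_force: [0.5, 0.9, -2.7]
width: 0.0117
grip_force: 30.0
```

Call:
{"fn": "play_rows", "kwargs": {
  "increments": "0 0 0 0 0.025 0 0; 0 0 0 0.001 0.05 0 0; 0 0 0 0.001 0.075 0 0; 0 0 0 0.002 0.1 0 0; 0 0 0 0.002 0.12 0 0; 0 0 0 0.003 0.132 0 0; 0 0 0 0.003 0.138 0 0; 0 0 0 0.003 0.138 0 0"
}}

```text
time: 9.15
ee_pos: [0.5154, -0.2605, 0.2423]
eef_rot: [1.0, -0.015, -0.0, -0.0]
ft_force: [0.5, 0.1, -2.2]
width: 0.0116
grip_force: 30.0
```

```bash
python3 - <<'E'
from h import *
go((.514,-.263,.1375),-.029)
c=camera('side');s=camera('top')
a=cv2.resize(c['color'][175:305,260:400],None,fx=2.8,fy=2.8);b=cv2.resize(s['color'][130:260,400:540],None,fx=2.8,fy=2.8)
cv2.imwrite('pics/s3.png',np.hstack([a,b])[:,:,::-1])
E
```

```text
t 9.15 at [ 0.5154 -0.2605  0.2423] turn [-0.0002  0.0003 -0.0012] shift [-0.0013  0.0026  0.1048] w 0.0116 f [ 0.5  0.1 -2.2]
```

View pics/s3.png

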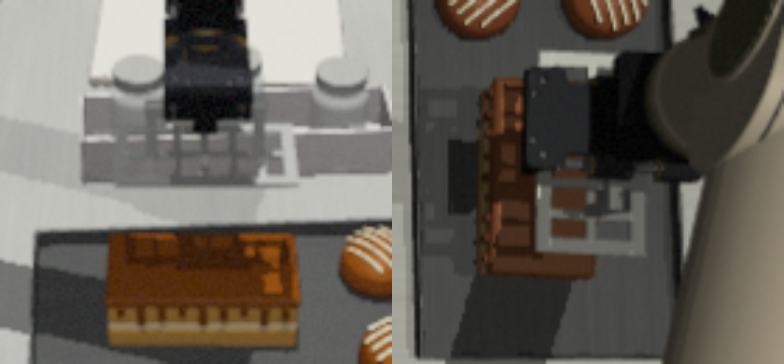

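The stencil hangs about 13 cm above the cake, over the pan, and nothing is disturbed. In the top crop its far edge is at row 55 and its near edge at row 250, with parallax. I descend to about 30 mm above and check.

Call:
{"fn": "play_rows", "kwargs": {
  "increments": "0 0 0 0 0.001 0.006 0; 0 0 0 0 0.002 0.02 0; 0 0 0 -0.001 0.0025 0.038 0; 0 0 0 -0.001 0.0025 0.056 0; 0 0 0 -0.001 0.0025 0.074 0; 0 0 0 -0.001 0.0025 0.09 0; 0 0 0 -0.001 0.0025 0.1 0; 0 0 0 -0.001 0.0025 0.105 0"
}}

```text
time: 10.05
ee_pos: [0.5141, -0.262, 0.136]
eef_rot: [1.0, -0.014, -0.001, -0.0]
ft_force: [-0.3, 1.2, -2.5]
width: 0.0116
grip_force: 30.0
```

Call:
{"fn": "play_rows", "kwargs": {
  "increments": "0 0 0 0 0 0 0; 0 0 0 0 0 0 0"
}}

```text
time: 10.25
ee_pos: [0.5151, -0.2626, 0.1381]
eef_rot: [1.0, -0.015, 0.0, 0.0]
ft_force: [0.0, -1.5, -2.5]
width: 0.0116
grip_force: 30.0
```

```bash
python3 - <<'E'
from h import *
go((.514,-.263,.1215),-.029)
c=camera('side');s=camera('top')
a=cv2.resize(c['color'][220:305,290:380],None,fx=4.4,fy=4.4,interpolation=0);b=cv2.resize(s['color'][150:235,420:510],None,fx=4.4,fy=4.4,interpolation=0)
cv2.imwrite('pics/s4.png',np.hstack([a,b])[:,:,::-1])
# expected grille corners (underside z=.1, top .104)
y=-.029;R=np.array([[np.cos(y),-np.sin(y)],[np.sin(y),np.cos(y)]])
for z in(.100,.104):
    q=np.array([(.085,.045),(.085,-.045),(-.085,.045),(-.085,-.045)])@R.T+[.514,-.263]
    P=np.c_[q,[z]*4]
    print(z,"side crop",((proj(c,P)-[290,220]+.5)*4.4).round(0).tolist(),"top crop",((proj(s,P)-[420,150]+.5)*4.4+[396,0]).round(0).tolist())
E
```

```text
t 10.25 at [ 0.5151 -0.2626  0.1381] turn [ 0.0004 -0.0009 -0.0001] shift [-0.0011  0.0005  0.0166] w 0.0116 f [ 0.  -1.5 -2.5]
0.1 side crop [[319.0, 137.0], [329.0, 234.0], [53.0, 137.0], [48.0, 234.0]] top crop [[490.0, 38.0], [643.0, 46.0], [484.0, 324.0], [639.0, 332.0]]
0.104 side crop [[319.0, 132.0], [329.0, 229.0], [53.0, 132.0], [48.0, 229.0]] top crop [[492.0, 37.0], [645.0, 44.0], [486.0, 324.0], [642.0, 332.0]]
```

View pics/s4.png

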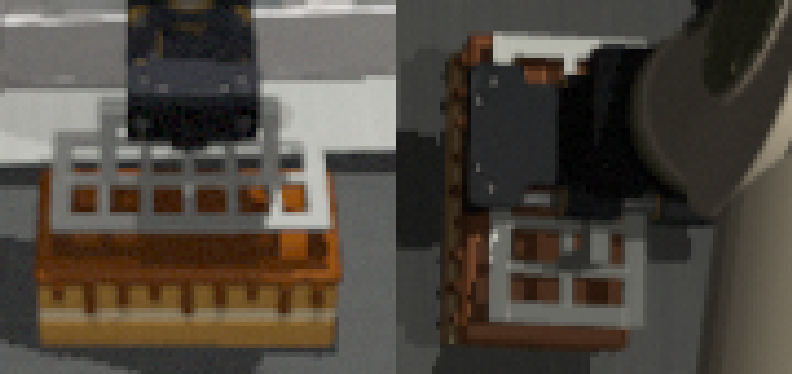

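The grille corners are where predicted, within about 1 px: side (52,132) and (330,229), top (493,37) and (490,320). I make the final 16 mm descent with a −2 mm x correction.

Call:
{"fn": "play_rows", "kwargs": {
  "increments": "0 0 0 0 0 0.002 0; 0 0 0 -0.001 0 0.005 0; 0 0 0 -0.0015 0 0.009 0; 0 0 0 -0.002 0 0.012 0; 0 0 0 -0.002 0 0.014 0; 0 0 0 -0.002 0 0.0155 0; 0 0 0 -0.002 0 0.016 0; 0 0 0 -0.002 0 0.016 0"
}}

```text
time: 11.15
ee_pos: [0.5127, -0.2624, 0.1215]
eef_rot: [1.0, -0.015, 0.0, 0.0]
ft_force: [0.0, -0.1, -2.8]
width: 0.0117
grip_force: 30.0
```

Call:
{"fn": "play_rows", "kwargs": {
  "increments": "0 0 0 0 0 0 0; 0 0 0 0 0 0 0; 0 0 0 0 0 0 0; 0 0 0 0 0 0 0; 0 0 0 0 0 0 0; 0 0 0 0 0 0 0"
}}

```text
time: 11.75
ee_pos: [0.5127, -0.2624, 0.1216]
eef_rot: [1.0, -0.015, 0.0, 0.0]
ft_force: [0.3, -0.8, -3.4]
width: 0.0115
grip_force: 30.0
```

```bash
python3 - <<'E'
from h import *
go((.514,-.263,.1215),-.029)
c=camera('side');s=camera('top')
a=cv2.resize(c['color'][220:305,290:380],None,fx=4.4,fy=4.4,interpolation=0);b=cv2.resize(s['color'][150:235,420:510],None,fx=4.4,fy=4.4,interpolation=0)
cv2.imwrite('pics/s5.png',np.hstack([a,b])[:,:,::-1])
y=-.029;R=np.array([[np.cos(y),-np.sin(y)],[np.sin(y),np.cos(y)]])
for z in(.084,.088):
    q=np.array([(.085,.045),(.085,-.045),(-.085,.045),(-.085,-.045)])@R.T+[.514,-.263]
    P=np.c_[q,[z]*4]
    print(z,"side crop",((proj(c,P)-[290,220]+.5)*4.4).round(0).tolist(),"top crop",((proj(s,P)-[420,150]+.5)*4.4+[396,0]).round(0).tolist())
print(read_state()['joint_vel'].round(3))
E
```

```text
t 11.75 at [ 0.5127 -0.2624  0.1216] turn [ 0.0001 -0.0001 -0.0002] shift [0.0013 0.0005 0.0001] w 0.0115 f [ 0.3 -0.8 -3.4]
0.084 side crop [[318.0, 156.0], [327.0, 253.0], [53.0, 156.0], [49.0, 254.0]] top crop [[483.0, 44.0], [633.0, 51.0], [477.0, 326.0], [630.0, 334.0]]
0.088 side crop [[318.0, 151.0], [328.0, 248.0], [53.0, 151.0], [49.0, 249.0]] top crop [[485.0, 43.0], [636.0, 50.0], [479.0, 326.0], [632.0, 333.0]]
[ 0.    -0.    -0.002 -0.001 -0.     0.002  0.   ]
```

View pics/s5.png

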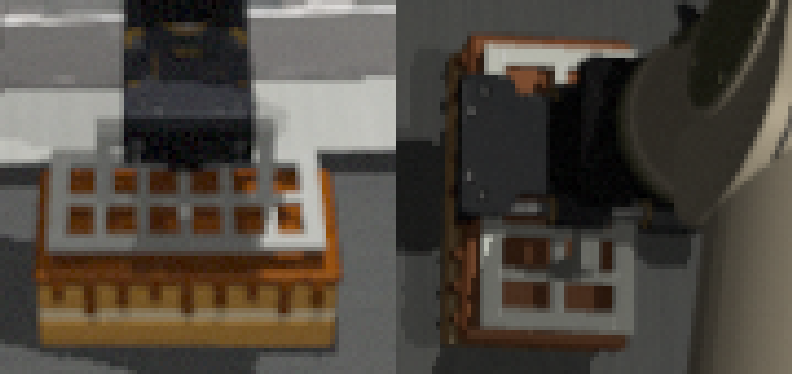

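The grille corners, at side (50,150), (48,250) and (325,252) and top (485,43) and (481,328), match the predicted pose. That puts the stencil about 15 mm above the cake, level, centred within 3 mm and still. I hand it in.

```bash
python3 -c "
from bench import *
print(close_job())"
```

```text
the job is handed in; nothing more can be done
None
```

The job is handed in with the stencil still in the gripper, measured about 15 mm above the cake, level, aligned with its long sides and centred within about 3 mm; no verdict came back from the judge.

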